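# Key on the display turntable and hold its spring lever at creep speed

## Task

Run the display turntable at creep speed from its grey console: take the red key from the wooden key block, push it fully down into the console's key socket, turn it clockwise all the way to the green ON mark and leave it there. Only then push the spring-return speed lever with the black ball away from the operator's side until its pointer stands in the green band, never into the red, and keep it there: the program finishes while the gripper is still holding the lever. Do not press the emergency stop, and leave the other keys and the clutter where they are.

Things in the scene. Friction and masses are not known exactly. Their poses are not given: they have to be found in the camera images.
- console: Fixed grey control box, 170 (x) x 250 (y) x 70 mm high; origin: centre of its underside. Its -x face is the operator's side, towards the robot; turned up to 17 degrees, left or right of the table's middle. On its lid: lever drum at y +78, key socket at x -5, y -78, red mushroom emergency stop (36 mm wide, under 45 mm high) at x +45, y 0 mm, three small lamps in front.
- isolator_slot (a point): Centre of the mouth of the key socket, a slot in the top of a steel rotor inside a round dark collar 54 mm across (3 mm lower). 95 mm above the table, 25 mm above the console lid. Slot 8 mm (this point's x) by 16 mm (its y), 25 mm deep, chamfered; z up. The point turns with the rotor; at OFF its axes are parallel to the console's.
- isolator (a joint): Angle of the key socket's rotor, rad: 0 = OFF (red dot at the white mark), 1.05 = ON (stop, 60 degrees clockwise seen from above, red dot at the green mark). Stays where it is left; takes 0.06 N m to turn. The key has up to 0.15 rad of play in the slot, so the hand turns some 1.2 rad.
- red_key: Loose red key, 28 to 50 g, 68 mm tall, upright in the key block. Origin: centre of its blade's lower end; z up along the key. Blade 6 (x) x 14 (y) x 22 mm long, round shoulder 25 mm across (z 22-28), neck 12 x 20 (z 28-38), flat bow 12 thick (x) x 38 wide (y), z 38-68 mm: grip across its thickness. Works either way round. Fully home: shoulder on the rotor, blade end 22 mm below the slot mouth.
- key_block: Fixed brown wooden block 48 (x) x 170 (y) x 36 mm high, origin: centre of its underside. Three slots 8 (x) x 16 (y) x 26 mm deep in its top at y -55, 0, +55 mm hold the keys upright, shoulders on the block, axes along the block's. Which key is where varies. It stands on the other side of the table's middle from the console.
- yellow_key: Spare key, same shape as the red one but yellow: leave it in its slot. Origin at the lower end of its blade.
- black_key: Spare key, same shape as the red one but black: leave it in its slot. Origin at the lower end of its blade.
- lever_handle: Moving handle of the speed lever: steel shaft 10 mm thick with a black ball 32 mm across. Origin on the hinge axis; z points along the shaft to the ball, whose centre is 90 mm from the hinge. A yellow pointer bar crosses the shaft where it leaves the drum and moves over the coloured bands.
- lever_ball (a point): Centre of the lever's black ball (32 mm across), about 145 mm above the table. Can be gripped from above (across the console's y) or pushed from its operator's side.
- lever_pivot (a point): Fixed point on the lever's hinge axis, in the middle of the dark drum (90 mm across, 62 mm wide, crown 30 mm above the lid), at console x 0, y +78 mm, 55 mm above the table. The hinge axis is this point's y; its x points away from the operator's side, z up.
- speed_lever (a joint): Lever angle, rad: 0 = released, leaning 0.30 rad towards the operator's side; grows as the ball is pushed away from that side (upright at 0.30), up to 0.80. Bands on the drum: white (stopped) below 0.20, green (creep) 0.24 to 0.48, red (fast) from 0.52. A spring pushes back to 0: about 2 N at the ball to start it, 7 N in mid-green.
- estop (a joint): Travel of the red emergency-stop button, m: 0 = up, 0.006 = pressed. Leave it up.
- glue_bottle: White glue bottle with orange cap, 54 mm across, 150 mm tall, standing behind the console (its +x side), 125 to 160 mm from the console's centre; origin under its centre. Leave it.
- paint_jar: White lidded jar, 80 mm across, 75 mm tall; origin under its centre. Leave it.
- tape_roll: Roll of brown tape lying flat, 96 mm across, 25 mm high; origin under its centre. Leave it.
- cork_block: Cork block 50 x 75 x 28 mm; origin under its centre. Leave it.
- screwdriver: Screwdriver with orange handle lying on the table near the robot. Leave it.
- trunk_slice: Round slice of pale wood 90 mm across, 18 mm thick; origin under its centre. Leave it.

How it is judged:
By the outcome, as a careful person would: the job done as asked, in the order asked, and still so for the second after the job is handed in, while the arm keeps its last pose, push and grip.
It also fails if it takes over 67 s, if anything falls off the work surface, if the arm or the gripper's body presses on something with over 40 N, if the wrist force passes 120 N, or if a joint passes its speed limit or range.

## Robot

A 6-joint arm with a two-finger parallel gripper is mounted at the origin on the work surface. World frame = base frame: x ahead of the robot, y to its left, z up, the work surface at z = 0. Lengths are in m, angles in rad, forces in N, time in s.
With the tool pointing down it reaches from about 0.375 to 0.9 m from the base axis. Payload 3.1 kg.
Tool frame: the origin (TCP) lies at the very end of the fingers, on their centre line; the grasp point (between the pads) lies 19 mm behind it (grip_depth is the distance from the TCP to the grasp point, in m); z points along the fingers, y is the line along which they close (so a half turn about z gives the same grasp; the last joint's range is limited). The gripper opens to 85 mm and grips with 20 to 120 N. Pads are 22 mm wide; open, the fingers measure 114 mm over their backs; the gripper's body (76 mm by 85 mm) begins 54 mm behind the grasp point. The pads swing forward as they close: fully open they stand 13 mm farther back than shut.
Start: joints at [-1.429, 0.527, 1.433, -0, 1.181, -0.178], TCP at [0.197, -0.593, 0.231] pointing down, gripper open.
Joint ranges: [-3.08, 3.08], [-0.75, 2.2], [0.22, 2.44], [-1.43, 4.57], [0, 2.65], [-2.85, 2.85]. Speed limits (rad/s): [2.79, 2.79, 3.14, 3.14, 3.14, 3.14].

## Interface

Orientations are given as a unit quaternion [x, y, z, w].
In Python, from station import * gives the robot as it stands.
- The arm moves only by the tool apply_moves, never from a script. Its argument "plan" is a list of rows, each a list of 7 numbers: the shift along the tool's x, y, z in m, then the turn, a rotation vector about the tool's x, y, z in rad, then the gripper command: -1 is fully open, 1 is shut, values between are in proportion. In form: [[dx, dy, dz, wx, wy, wz, jaw], ...]. A call has 1 to 8 rows; each row shifts and turns the commanded pose from where the row before left it, along the tool's axes as they then stand; what a row does not reach is not made up. A row lasts 1/8 s, in which the tool goes at most 62.5 mm and 10.7 degrees, less where a joint would pass 70% of its speed; a pose out of reach is approached as far as the arm can. A call is refused whole if a number of a shift passes 0.0625 or a number of a turn 0.188, either way. A call with a gripper value outside its range is refused whole. The fingers move at their own pace and stop on an object; "force" is the grip in N (left out, the last holds). Time passes only in rows, so rows that do not move let the fingers close. It gives the time, the measured TCP pose, the force, the opening and the grip force at its end, in the units of the state.
- sense(): the state, without advancing time (a new reading comes with each control period).
- snapshot(name): name is "scene" or "top"; returns the picture (400x640x3 uint8, red, green, blue); there is no depth.
- calibration(name): a dict with "camera_matrix" (3x3 intrinsics, pixels), "k1" (the pictures are not rectified: a ray, as slopes to the right and down, at radius r is drawn at 1 + k1 r^2 times it, then the intrinsics apply), "R" (3x3) and "t" (3): a world point X has camera coordinates R X + t. Camera axes: x right, y down, z forward; pixel columns grow to the right and rows downward; lengths in m; the calibration is good to about 2 mm. A picture is of the moment at which its call begins. calibration takes no time and is no camera call.
- sign_off(): hands the job in; it is judged then, once.
The state is a dict: "t": time; "q": joint angles; "qd": joint speeds; "tau": joint torques, N m; "tcp_pos": TCP position; "tool_rot": TCP orientation; "force": force on the tool from outside, world axes, zero at the start; "ft_torque": the same for the moment, N m; "finger_gap": opening from 0.0 (shut) to 1.0 (fully open); "gripper_force": force on a finger pad.
Only numpy, scipy, OpenCV 4.12 (cv2) and the standard library are available. Lean on these libraries where they do the work, as an engineer would, in place of code of your own. Each camera call takes 0.05 s, during which the arm holds its last target. There are 200 camera calls.

## Working session

There is one attempt and no reset: what is moved stays moved. The work goes in short steps, Python scripts to look and compute and a tool call to move; the robot and the scene stay as the last step left them, time stands still between calls to the robot, and variables do not carry over. Pictures are saved under pics/ and viewed, at most 10 in all, crops included, and the job is handed in when it is done.

Besides the shell and the picture viewer there is one more tool, called after "Request:" in YAML: its name, and indented under it one key for each argument. apply_moves: Moves the arm, as the interface text tells. Its arguments: {"type":"object","properties":{"plan":{"type":"array"},"force":{"type":"number"}},"required":["plan"]}

```bash
mkdir -p pics; python3 - <<'E'
from station import *
import cv2
for n in("scene","top"):
    cv2.imwrite(f"pics/{n}0.png",snapshot(n)[:,:,::-1]); c=calibration(n); print(n,{k:(v.round(4).tolist() if hasattr(v,'round') and hasattr(v,'tolist') else v) for k,v in c.items()})
print(sense())
E
```

```text
scene {'camera_matrix': [[472.1016, 0.0, 311.6305], [0.0, 472.1016, 194.3988], [0.0, 0.0, 1.0]], 'k1': 0.024635274522973552, 'R': [[-0.4577, 0.8891, 0.0028], [0.7372, 0.3813, -0.5577], [-0.497, -0.2532, -0.83]], 't': [0.2002, -0.3271, 1.7964]}
top {'camera_matrix': [[511.5146, 0.0, 320.702], [0.0, 511.5146, 196.5684], [0.0, 0.0, 1.0]], 'k1': -0.08225771020994607, 'R': [[0.0119, -0.9998, 0.0134], [-0.9984, -0.0127, -0.0551], [0.0552, -0.0127, -0.9984]], 't': [-0.0114, 0.4856, 1.7859]}
{'t': 0.1, 'q': array([-1.42953378e+00,  5.28386185e-01,  1.43380904e+00,  4.83550637e-06,
        1.18137963e+00, -1.78504497e-01]), 'qd': array([-1.33078238e-03, -1.93707674e-03, -3.14929384e-03, -7.03567007e-05,
        2.03022522e-03,  3.05279950e-04]), 'tau': array([-1.46190978e-04, -4.43303061e+01, -1.78586537e+01, -1.88193344e-04,
        3.86827844e-03,  1.20693036e-05]), 'tcp_pos': array([ 0.19639863, -0.59264925,  0.2304124 ]), 'tool_rot': array([ 9.87245496e-01,  1.59202228e-01,  2.06896232e-05, -9.90886604e-04]), 'force': array([0.28481384, 0.17635587, 0.04690205]), 'ft_torque': array([0.02508263, 0.02505563, 0.0432499 ]), 'gripper_force': 0.0, 'finger_gap': 0.9976552734932123}
```

View pics/top0.png

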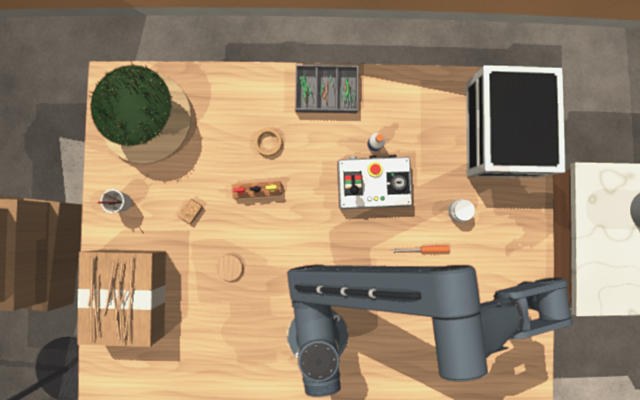

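View pics/scene0.png

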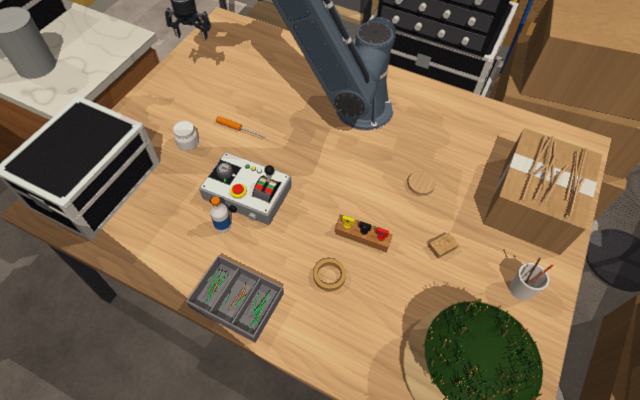

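The top view shows the console at about (375,183) and the key block at (258,190), with the red key at its left end at (238,190). I'll enlarge both views.

```bash
python3 - <<'E'
import cv2,numpy as np
t=cv2.imread("pics/top0.png");s=cv2.imread("pics/scene0.png")
f=lambda im,x,y,w,h:cv2.resize(im[y:y+h,x:x+w],(400,300),interpolation=cv2.INTER_CUBIC)
# each 4x or 5x
A=f(t,325,140,100,75);B=f(t,218,160,80,60);C=f(s,195,140,100,75);D=f(s,325,205,80,60)
cv2.imwrite("pics/crop1.png",np.vstack([np.hstack([A,B]),np.hstack([C,D])]))
E
```

```text
(no output)
```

View pics/crop1.png

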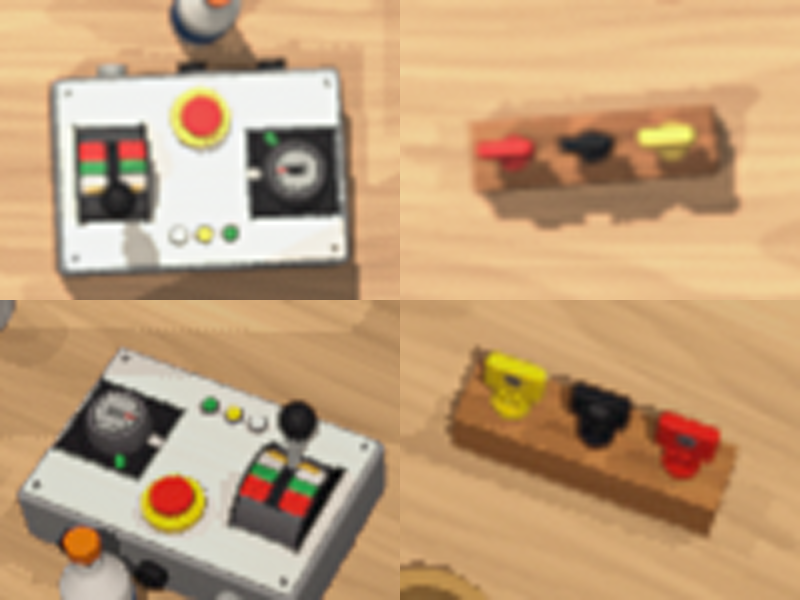

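```bash
cat > h.py <<'E'
from station import *
import numpy as np, cv2
from scipy.optimize import least_squares
from scipy.spatial.transform import Rotation as Ro
def proj(n,X):
    c=calibration(n);P=np.atleast_2d(X)@np.array(c["R"]).T+c["t"];s=P[:,:2]/P[:,2:]
    s=s*(1+c["k1"]*(s**2).sum(1,keepdims=True));K=np.array(c["camera_matrix"]);return s@K[:2,:2].T+K[:2,2]
def place(p,L):
    L=np.atleast_2d(L);c,s=np.cos(p[2]),np.sin(p[2]);return np.c_[p[0]+c*L[:,0]-s*L[:,1],p[1]+s*L[:,0]+c*L[:,1],L[:,2]]
def fit(obs,p0):
    f=lambda p:np.concatenate([(proj(n,place(p,L))-u).ravel() for n,L,u in obs])
    r=least_squares(f,p0,loss="soft_l1");return r.x,r.fun.reshape(-1,2)
E
python3 - <<'E'
from h import *
px=lambda a,o,off,s:np.array(o)+(np.array(a)-off+.5)/s-.5
ball=[-.0266,.078,.141]
LT=np.array([[.085,.125,.07],[.085,-.125,.07],[-.085,-.125,.07],[-.085,.125,.07],[-.005,-.078,.095],ball])
uT=px([[52,77],[338,70],[350,265],[62,272],[296,170],[117,195]],[325,140],[0,0],4)
LS=np.array([[-.085,-.125,.07],[-.085,.125,.07],[.085,.125,.07],[.085,-.125,.07],ball])
uS=px([[122,350],[383,442],[283,582],[22,492],[297,418]],[195,140],[0,300],4)
p,r=fit([("top",LT,uT),("scene",LS,uS)],[.58,-.1,0]);print(p,r.round(1).tolist())
print("socket",place(p,[-.005,-.078,.095]),"ball",place(p,ball))
LT=np.array([[.024,.085,.036],[.024,-.085,.036],[-.024,-.085,.036],[-.024,.085,.036],[0,.055,.075],[0,0,.075],[0,-.055,.075]])
uT=px([[470,122],[716,105],[722,178],[473,192],[505,148],[585,145],[667,137]],[218,160],[400,0],5)
LS=np.array([[-.024,-.085,.036],[0,-.055,.067],[0,0,.067],[0,.055,.067]])
uS=px([[478,348],[516,375],[601,405],[688,435]],[325,205],[400,300],5)
p,r=fit([("top",LT,uT),("scene",LS,uS)],[.58,.1,0]);print(p,r.round(1).tolist())
print("red",place(p,[0,.055,.014]))
s=sense();print(Ro.from_quat(s["tool_rot"]).as_matrix().round(3))
E
```

```text
[ 0.53514405 -0.18989031  0.04483606] [[0.0, -0.5], [1.1, -1.0], [0.2, -0.3], [-0.7, 0.3], [0.3, -0.1], [0.3, 0.6], [0.0, -2.7], [1.5, -0.6], [2.2, 5.0], [-2.3, -0.6], [0.2, 0.5]]
socket [[ 0.53364512 -0.26803603  0.095     ]] ball [[ 0.50507474 -0.11316094  0.141     ]]
[0.50772367 0.21822257 0.07865628] [[0.1, -0.2], [-0.3, -0.0], [-0.7, -0.9], [0.3, -0.4], [0.5, 0.1], [0.6, -0.3], [0.4, 0.2], [0.9, 0.7], [0.2, -0.6], [0.2, -0.5], [0.2, -0.4]]
red [[0.50340204 0.27305252 0.014     ]]
[[ 0.949  0.314 -0.   ]
 [ 0.314 -0.949  0.002]
 [ 0.    -0.002 -1.   ]]
```

```bash
cat >> h.py <<'E'
def st():
    s=sense();R=Ro.from_quat(s["tool_rot"]).as_matrix();a=np.arctan2(R[1,0],R[0,0]);tl=Ro.from_matrix(R).apply([0,0,1])
    print("t%.2f"%s["t"],"tcp",s["tcp_pos"].round(4),"ang %.4f"%a,"tilt",tl[:2].round(4),"F",s["force"].round(1),"T",s["ft_torque"].round(2),"gap %.3f gf %.1f"%(s["finger_gap"],s["gripper_force"]),"q",s["q"].round(2));return s["tcp_pos"],a
def plan(p0,a0,p1,a1,n,jaw):
    d=(np.array(p1)-p0)/n;w=-(a1-a0)/n;rows=[]
    for i in range(n):
        a=a0-w*i;rows.append([round(float(v),4) for v in (np.cos(a)*d[0]+np.sin(a)*d[1],np.sin(a)*d[0]-np.cos(a)*d[1],-d[2],0,0,w)]+[jaw])
    print(rows);return np.array(p1),a1
E
python3 - <<'E'
from h import *
p,a=st()
p,a=plan(p,a,[.46,-.17,.231],.98,8,-.2)
p,a=plan(p,a,[.503,.273,.2],1.65,8,-.2)
E
```

```text
t0.10 tcp [ 0.1964 -0.5926  0.2304] ang 0.3198 tilt [-0.0003  0.002 ] F [0.3 0.2 0. ] T [0.03 0.03 0.04] gap 0.998 gf 0.0 q [-1.43  0.53  1.43  0.    1.18 -0.18]
[[0.0479, -0.0398, -0.0001, 0.0, 0.0, -0.0825, -0.2], [0.051, -0.0357, -0.0001, 0.0, 0.0, -0.0825, -0.2], [0.0538, -0.0314, -0.0001, 0.0, 0.0, -0.0825, -0.2], [0.0562, -0.0268, -0.0001, 0.0, 0.0, -0.0825, -0.2], [0.0582, -0.0221, -0.0001, 0.0, 0.0, -0.0825, -0.2], [0.0598, -0.0173, -0.0001, 0.0, 0.0, -0.0825, -0.2], [0.061, -0.0123, -0.0001, 0.0, 0.0, -0.0825, -0.2], [0.0618, -0.0072, -0.0001, 0.0, 0.0, -0.0825, -0.2]]
[[0.049, -0.0264, 0.0039, 0.0, 0.0, -0.0837, -0.2], [0.051, -0.0222, 0.0039, 0.0, 0.0, -0.0837, -0.2], [0.0527, -0.0178, 0.0039, 0.0, 0.0, -0.0837, -0.2], [0.054, -0.0134, 0.0039, 0.0, 0.0, -0.0837, -0.2], [0.0549, -0.0088, 0.0039, 0.0, 0.0, -0.0837, -0.2], [0.0555, -0.0042, 0.0039, 0.0, 0.0, -0.0837, -0.2], [0.0556, 0.0005, 0.0039, 0.0, 0.0, -0.0837, -0.2], [0.0554, 0.0051, 0.0039, 0.0, 0.0, -0.0837, -0.2]]
```

Request:
apply_moves:
  plan:
    - [0.048,-0.04,0,0,0,-0.0825,-0.2]
    - [0.051,-0.036,0,0,0,-0.0825,-0.2]
    - [0.054,-0.031,0,0,0,-0.0825,-0.2]
    - [0.056,-0.027,0,0,0,-0.0825,-0.2]
    - [0.058,-0.022,0,0,0,-0.0825,-0.2]
    - [0.06,-0.017,0,0,0,-0.0825,-0.2]
    - [0.061,-0.012,0,0,0,-0.0825,-0.2]
    - [0.061,-0.007,0,0,0,-0.0825,-0.2]

```text
t: 1.1
tcp_pos: [0.4609, -0.1698, 0.2312]
tool_rot: [0.882, 0.472, -0.0, -0.0]
force: [1.1, -0.4, 0.0]
finger_gap: 0.597
gripper_force: 0.0
```

Request:
apply_moves:
  plan:
    - [0.049,-0.026,0.004,0,0,-0.084,-0.2]
    - [0.051,-0.022,0.004,0,0,-0.084,-0.2]
    - [0.053,-0.018,0.004,0,0,-0.084,-0.2]
    - [0.054,-0.013,0.004,0,0,-0.084,-0.2]
    - [0.055,-0.009,0.004,0,0,-0.084,-0.2]
    - [0.055,-0.004,0.004,0,0,-0.084,-0.2]
    - [0.055,0,0.004,0,0,-0.084,-0.2]
    - [0.055,0.005,0.004,0,0,-0.084,-0.2]

```text
t: 2.1
tcp_pos: [0.5027, 0.2717, 0.1988]
tool_rot: [0.677, 0.736, -0.0, -0.0]
force: [1.2, 0.0, -0.6]
finger_gap: 0.601
gripper_force: 0.0
```

```bash
python3 - <<'E'
from h import *
p,a=st()
# also a clean unobstructed console view, enlarged (rotor, both cameras)
t=snapshot("top")[:,:,::-1];s=snapshot("scene")[:,:,::-1]
f=lambda im,x,y,w,h:cv2.resize(im[y:y+h,x:x+w],(400,400),interpolation=cv2.INTER_CUBIC)
uv=proj("top",[.534,-.268,.095])[0].round().astype(int);us=proj("scene",[.534,-.268,.095])[0].round().astype(int);print(uv,us)
print("tcp px",proj("top",p),proj("scene",p))
cv2.imwrite("pics/c2.png",np.hstack([f(t,uv[0]-20,uv[1]-20,40,40),f(s,us[0]-20,us[1]-20,40,40)]))
plan(p,a,[.503,.273,.063],1.65,4,-.2)
E
```

```text
t2.10 tcp [0.5027 0.2717 0.1988] ang 1.6548 tilt [-0.0005 -0.0003] F [ 1.2  0.  -0.6] T [-0.02  0.   -0.02] gap 0.601 gf 0.0 q [ 0.3   0.5   1.6  -0.    1.04  0.22]
[399 182] [224 167]
tcp px [[233.81387599 186.84226173]] [[388.02170299 207.45593236]]
[[0.0003, 0.0001, 0.034, 0.0, 0.0, 0.0012, -0.2], [0.0003, 0.0001, 0.034, 0.0, 0.0, 0.0012, -0.2], [0.0003, 0.0001, 0.034, 0.0, 0.0, 0.0012, -0.2], [0.0003, 0.0001, 0.034, 0.0, 0.0, 0.0012, -0.2]]
```

View pics/c2.png

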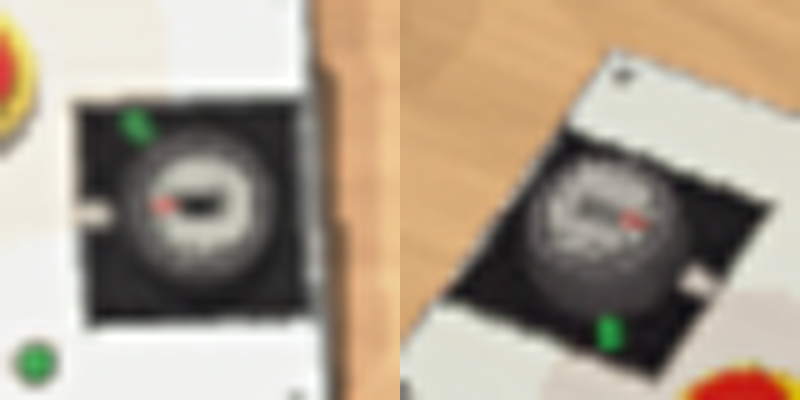

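The top crop has the slot centre at (200,204), raw pixel 398.6,182.0. The scene crop has it at (600,208), raw pixel 223.6,167.4. The red dot is at the white OFF mark. I'll descend on the red key next.

Request:
apply_moves:
  plan:
    - [0.0006,0,0.036,0,0,0.002,-0.2]
    - [0.0006,0,0.036,0,0,0.002,-0.2]
    - [0.0006,0,0.036,0,0,0,-0.2]
    - [0,0,0.034,0,0,0,-0.2]
    - [0,0,0,0,0,0,-0.2]

```text
t: 2.82
tcp_pos: [0.5005, 0.2703, 0.0548]
tool_rot: [0.68, 0.733, -0.003, -0.002]
force: [-0.5, -0.1, -0.1]
finger_gap: 0.596
gripper_force: 0.0
```

```bash
python3 - <<'E'
from h import *
st()
f=lambda X:np.concatenate([proj("top",X)[0]-[398.55,181.95],proj("scene",X)[0]-[223.5,167.35]])
r=least_squares(f,[.53,-.27,.095]);print(r.x,r.fun)
r=least_squares(lambda X:f([X[0],X[1],.095]),[.53,-.27]);print(r.x,r.fun)
t=snapshot("top")[:,:,::-1];s=snapshot("scene")[:,:,::-1]
g=lambda im,x,y,w,h:cv2.resize(im[y:y+h,x:x+w],(400,400),interpolation=cv2.INTER_CUBIC)
cv2.imwrite("pics/c3.png",np.hstack([g(t,205,150,80,80),g(s,340,190,80,80)]))
E
```

```text
t2.83 tcp [0.5005 0.2703 0.0548] ang 1.6469 tilt [-0.0068 -0.0023] F [-0.5 -0.1 -0.1] T [-0.06 -0.05  0.03] gap 0.596 gf 0.0 q [ 0.3   0.71  1.7  -0.    0.74  0.22]
[ 0.534747   -0.26808514  0.09317011] [ 0.31374616 -0.18151681  0.34037837  0.02022014]
[ 0.53509984 -0.26752225] [ 0.23805137 -0.33338938  0.34118459 -0.18224518]
```

View pics/c3.png

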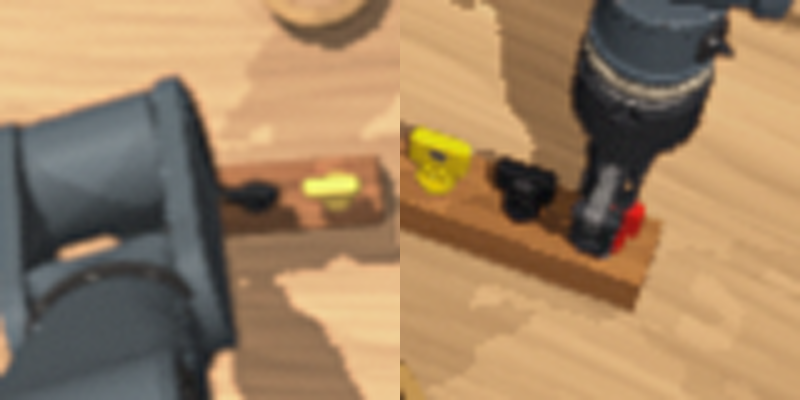

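Request:
apply_moves:
  plan:
    - [0,0,0,0,0,0,0.4]
    - [0,0,0,0,0,0,1]
    - [0,0,0,0,0,0,1]
    - [0,0,0,0,0,0,1]
    - [0,0,0,0,0,0,1]
  force: 50

```text
t: 3.55
tcp_pos: [0.5039, 0.2719, 0.0586]
tool_rot: [0.679, 0.734, 0.001, 0.001]
force: [0.4, -0.5, 7.2]
finger_gap: 0.13
gripper_force: 52.0
```

```bash
python3 - <<'E'
from h import *
st()
E
```

```text
t3.55 tcp [0.5039 0.2719 0.0586] ang 1.6479 tilt [0.0026 0.0006] F [ 0.4 -0.5  7.2] T [-0.05  0.03  0.06] gap 0.130 gf 52.0 q [ 0.3   0.71  1.7  -0.    0.74  0.22]
```

Request:
apply_moves:
  plan:
    - [0,0,-0.01,0,0,0,1]
    - [0,0,-0.02,0,0,0,1]
    - [0,0,-0.03,0,0,0,1]
    - [0,0,-0.05,0,0,0,1]
    - [0,0,-0.045,0,0,0,1]
    - [0,0,-0.01,0,0,0,1]
    - [0,0,0,0,0,0,1]

```text
t: 4.42
tcp_pos: [0.5023, 0.2717, 0.2226]
tool_rot: [0.679, 0.734, 0.0, -0.0]
force: [0.3, -0.2, -1.2]
finger_gap: 0.13
gripper_force: 51.1
```

```bash
python3 - <<'E'
from h import *
p,a=st()
tgt=[.5345,-.269,.225]
m=(p+tgt)/2
p,a=plan(p,a,m,1.632,6,1)
plan(p,a,tgt,1.616,6,1)
E
```

```text
t4.42 tcp [0.5023 0.2717 0.2226] ang 1.6480 tilt [-0.0001  0.0001] F [ 0.3 -0.2 -1.2] T [-0.06  0.   -0.  ] gap 0.130 gf 51.1 q [0.3  0.47 1.58 0.   1.1  0.22]
[[-0.0451, -0.0008, -0.0002, 0.0, 0.0, 0.0027, 1], [-0.0451, -0.0007, -0.0002, 0.0, 0.0, 0.0027, 1], [-0.0451, -0.0006, -0.0002, 0.0, 0.0, 0.0027, 1], [-0.0451, -0.0004, -0.0002, 0.0, 0.0, 0.0027, 1], [-0.0451, -0.0003, -0.0002, 0.0, 0.0, 0.0027, 1], [-0.0451, -0.0002, -0.0002, 0.0, 0.0, 0.0027, 1]]
[[-0.0451, -0.0001, -0.0002, 0.0, 0.0, 0.0027, 1], [-0.0451, 0.0, -0.0002, 0.0, 0.0, 0.0027, 1], [-0.0451, 0.0002, -0.0002, 0.0, 0.0, 0.0027, 1], [-0.0451, 0.0003, -0.0002, 0.0, 0.0, 0.0027, 1], [-0.0451, 0.0004, -0.0002, 0.0, 0.0, 0.0027, 1], [-0.0451, 0.0005, -0.0002, 0.0, 0.0, 0.0027, 1]]
```

Request:
apply_moves:
  plan:
    - [-0.045,-0.001,0,0,0,0.003,1]
    - [-0.045,-0.001,0,0,0,0.003,1]
    - [-0.045,-0.0005,0,0,0,0.003,1]
    - [-0.045,-0.0005,0,0,0,0.003,1]
    - [-0.045,0,0,0,0,0.003,1]
    - [-0.045,0,0,0,0,0.002,1]

```text
t: 5.18
tcp_pos: [0.5169, 0.0011, 0.22]
tool_rot: [0.686, 0.728, -0.001, -0.002]
force: [0.4, -1.0, -0.9]
finger_gap: 0.128
gripper_force: 51.1
```

Request:
apply_moves:
  plan:
    - [-0.045,0,0,0,0,0.003,1]
    - [-0.045,0,0,0,0,0.003,1]
    - [-0.045,0,0,0,0,0.003,1]
    - [-0.045,0,0,0,0,0.003,1]
    - [-0.045,0.0005,0,0,0,0.003,1]
    - [-0.045,0.0005,0,0,0,0.002,1]
    - [0,0,0,0,0,0,1]
    - [0,0,0,0,0,0,1]

```text
t: 6.18
tcp_pos: [0.5324, -0.2663, 0.2201]
tool_rot: [0.692, 0.722, -0.0, -0.003]
force: [-0.3, 0.6, -0.3]
finger_gap: 0.128
gripper_force: 51.0
```

```bash
python3 - <<'E'
from h import *
p,a=st()
p,a=plan(p,a,[.5345,-.269,.155],1.616,3,1)
E
```

```text
t6.17 tcp [ 0.5324 -0.2663  0.2201] ang 1.6132 tilt [-0.004   0.0036] F [-0.3  0.6 -0.3] T [0.   0.03 0.01] gap 0.128 gf 51.0 q [-0.65  0.5   1.52  0.    1.13 -0.69]
[[-0.0009, 0.0007, 0.0217, 0.0, 0.0, -0.0009, 1], [-0.0009, 0.0007, 0.0217, 0.0, 0.0, -0.0009, 1], [-0.0009, 0.0007, 0.0217, 0.0, 0.0, -0.0009, 1]]
```

Request:
apply_moves:
  plan:
    - [-0.001,0.0005,0.022,0,0,0,1]
    - [-0.001,0.0005,0.022,0,0,0,1]
    - [0,0,0.022,0,0,0,1]
    - [0,0,0,0,0,0,1]
    - [0,0,0,0,0,0,1]

```text
t: 6.8
tcp_pos: [0.5351, -0.2685, 0.1567]
tool_rot: [0.691, 0.723, 0.0, -0.0]
force: [0.5, 0.5, -0.5]
finger_gap: 0.131
gripper_force: 51.0
```

```bash
python3 - <<'E'
from h import *
p,a=st()
t=snapshot("top")[:,:,::-1];s=snapshot("scene")[:,:,::-1]
u=proj("scene",p+[0,0,-.03])[0].round().astype(int);v=proj("top",p)[0].round().astype(int)
g=lambda im,c:cv2.resize(im[c[1]-25:c[1]+25,c[0]-25:c[0]+25],(400,400),interpolation=cv2.INTER_CUBIC)
print(u,v,"blade tip px",proj("scene",[p+[0,0,-.0446]]),"slot px",proj("scene",[.535,-.268,.095]))
cv2.imwrite("pics/c4.png",np.hstack([g(t,v),g(s,u)]))
E
```

```text
t6.80 tcp [ 0.5351 -0.2685  0.1567] ang 1.6150 tilt [-0.      0.0001] F [ 0.5  0.5 -0.5] T [-0.01 -0.01 -0.04] gap 0.131 gf 51.0 q [-0.65  0.58  1.57  0.    0.99 -0.7 ]
[222 161] [402 180] blade tip px [[222.76246122 163.80750347]] slot px [[223.73293062 167.091196  ]]
```

View pics/c4.png

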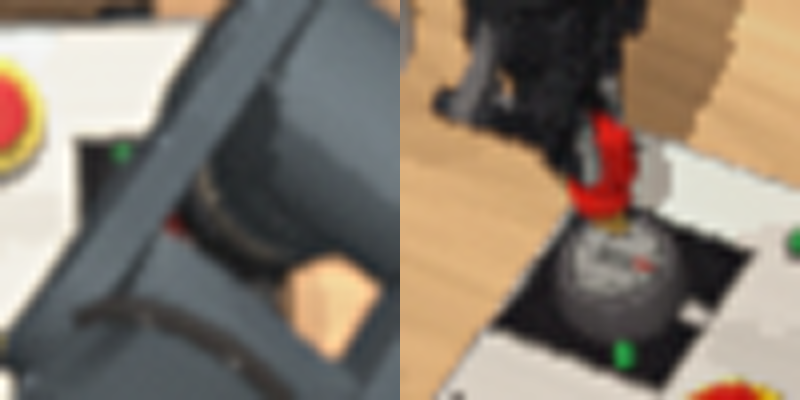

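The scene crop shows the brass blade end at (613,228), right over the slot at (617,262). It is aligned to about 1 mm, so I'll lower it gently.

Request:
apply_moves:
  plan:
    - [0,0,0.01,0,0,0,1]
    - [0,0,0.005,0,0,0,1]
    - [0,0,0.003,0,0,0,1]
    - [0,0,0.002,0,0,0,1]
    - [0,0,0.002,0,0,0,1]
    - [0,0,0,0,0,0,1]

```text
t: 7.65
tcp_pos: [0.5348, -0.2694, 0.1342]
tool_rot: [0.692, 0.722, -0.0, -0.0]
force: [-0.1, 0.7, -0.3]
finger_gap: 0.126
gripper_force: 51.1
```

```bash
python3 - <<'E'
from h import *
st()
E
```

```text
t7.65 tcp [ 0.5348 -0.2694  0.1342] ang 1.6137 tilt [-0.0002  0.0001] F [-0.1  0.7 -0.3] T [0.01 0.   0.03] gap 0.126 gf 51.1 q [-0.65  0.62  1.59  0.    0.94 -0.7 ]
```

Request:
apply_moves:
  plan:
    - [0,0,0.003,0,0,0,1]
    - [0,0,0.003,0,0,0,1]
    - [0,0,0.003,0,0,0,1]
    - [0,0,0.003,0,0,0,1]
    - [0,0,0.002,0,0,0,1]
    - [0,0,0,0,0,0,1]

```text
t: 8.4
tcp_pos: [0.5348, -0.2693, 0.1201]
tool_rot: [0.692, 0.722, -0.0, -0.0]
force: [0.1, -0.8, -1.2]
finger_gap: 0.126
gripper_force: 51.1
```

```bash
python3 - <<'E'
from h import *
st()
E
```

```text
t8.40 tcp [ 0.5348 -0.2693  0.1201] ang 1.6138 tilt [-0.0003  0.0003] F [ 0.1 -0.8 -1.2] T [-0.02  0.    0.02] gap 0.126 gf 51.1 q [-0.65  0.64  1.6   0.    0.91 -0.7 ]
```

Request:
apply_moves:
  plan:
    - [0,0,0.0015,0,0,0,1]
    - [0,0,0.0015,0,0,0,1]
    - [0,0,0.001,0,0,0,1]
    - [0,0,0.001,0,0,0,1]
    - [0,0,0,0,0,0,1]

```text
t: 9.02
tcp_pos: [0.5351, -0.2695, 0.1175]
tool_rot: [0.692, 0.722, -0.0, 0.001]
force: [-2.1, 2.3, 12.0]
finger_gap: 0.125
gripper_force: 52.9
```

```bash
python3 - <<'E'
from h import *
st()
E
```

```text
t9.03 tcp [ 0.5351 -0.2695  0.1175] ang 1.6140 tilt [ 0.0008 -0.0008] F [-2.1  2.3 12. ] T [0.38 0.55 0.02] gap 0.125 gf 52.9 q [-0.65  0.64  1.6  -0.    0.9  -0.7 ]
```

Request:
apply_moves:
  plan:
    - [0,0,-0.0007,0,0,0.1,1]
    - [0,0,0,0,0,0.12,1]
    - [0,0,0,0,0,0.12,1]
    - [0,0,0,0,0,0.12,1]
    - [0,0,0,0,0,0.12,1]
    - [0,0,0,0,0,0.12,1]
    - [0,0,0,0,0,0.12,1]
    - [0,0,0,0,0,0,1]

```text
t: 10.02
tcp_pos: [0.5342, -0.2692, 0.1175]
tool_rot: [0.922, 0.386, -0.001, -0.0]
force: [-2.4, 0.7, 9.6]
finger_gap: 0.129
gripper_force: 52.4
```

```bash
python3 - <<'E'
from h import *
st()
E
```

```text
t10.03 tcp [ 0.5342 -0.2692  0.1175] ang 0.7935 tilt [-0.0013  0.0002] F [-2.4  0.7  9.6] T [ 0.29  0.63 -0.03] gap 0.129 gf 52.4 q [-0.65  0.64  1.6  -0.    0.91  0.12]
```

Request:
apply_moves:
  plan:
    - [0,0,0,0,0,0.1,1]
    - [0,0,0,0,0,0.1,1]
    - [0,0,0,0,0,0.1,1]
    - [0,0,0,0,0,0.08,1]
    - [0,0,0,0,0,0,1]
    - [0,0,0,0,0,0,1]

```text
t: 10.78
tcp_pos: [0.5339, -0.2687, 0.1175]
tool_rot: [0.979, 0.206, -0.001, -0.001]
force: [-3.9, 2.1, 9.7]
finger_gap: 0.13
gripper_force: 52.5
```

```bash
python3 - <<'E'
from h import *
st()
E
```

```text
t10.78 tcp [ 0.5339 -0.2687  0.1175] ang 0.4140 tilt [-0.0019  0.0012] F [-3.9  2.1  9.7] T [ 0.5   0.67 -0.04] gap 0.130 gf 52.5 q [-0.65  0.64  1.6  -0.    0.91  0.5 ]
```

Request:
apply_moves:
  plan:
    - [0,0,0,0,0,0.04,1]
    - [0,0,0,0,0,0.04,1]
    - [0,0,0,0,0,0,1]

```text
t: 11.15
tcp_pos: [0.534, -0.2684, 0.1175]
tool_rot: [0.986, 0.167, -0.001, -0.001]
force: [-4.0, 2.0, 10.5]
finger_gap: 0.129
gripper_force: 52.6
```

```bash
python3 - <<'E'
from h import *
st()
E
```

```text
t11.15 tcp [ 0.534  -0.2684  0.1175] ang 0.3349 tilt [-0.0018  0.0013] F [-4.   2.  10.5] T [0.61 0.57 0.18] gap 0.129 gf 52.6 q [-0.65  0.64  1.6  -0.    0.91  0.58]
```

Request:
apply_moves:
  plan:
    - [0,0,0,0,0,0.03,1]
    - [0,0,0,0,0,0.03,1]
    - [0,0,0,0,0,0,1]

```text
t: 11.52
tcp_pos: [0.534, -0.2684, 0.1175]
tool_rot: [0.99, 0.138, -0.001, -0.001]
force: [-3.6, 3.1, 10.0]
finger_gap: 0.134
gripper_force: 52.9
```

```bash
python3 - <<'E'
from h import *
st()
t=snapshot("top")[:,:,::-1];s=snapshot("scene")[:,:,::-1]
g=lambda im,c:cv2.resize(im[c[1]-25:c[1]+25,c[0]-25:c[0]+25],(400,400),interpolation=cv2.INTER_CUBIC)
cv2.imwrite("pics/c5.png",np.hstack([g(t,(399,182)),g(s,(224,167))]))
E
```

```text
t11.53 tcp [ 0.534  -0.2684  0.1175] ang 0.2765 tilt [-0.002   0.0011] F [-3.6  3.1 10. ] T [0.69 0.53 0.52] gap 0.134 gf 52.9 q [-0.65  0.64  1.6  -0.    0.91  0.64]
```

View pics/c5.png

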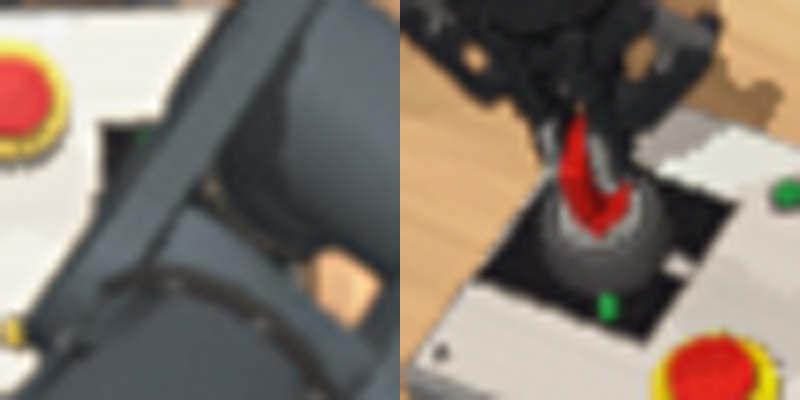

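The key's shoulder sits on the rotor, and the torque rose to 0.5 N m at the end stop. I'll unload the twist, release and lift.

Request:
apply_moves:
  plan:
    - [0,0,-0.001,0,0,-0.06,1]
    - [0,0,0,0,0,-0.02,1]
    - [0,0,0,0,0,0,0.5]
    - [0,0,0,0,0,0,0]
    - [0,0,0,0,0,0,-0.2]
    - [0,0,-0.03,0,0,0,-0.2]
    - [0,0,-0.05,0,0,0,-0.2]
    - [0,0,-0.03,0,0,0,-0.2]

```text
t: 12.62
tcp_pos: [0.5357, -0.2701, 0.2292]
tool_rot: [0.984, 0.176, 0.001, 0.001]
force: [0.9, -0.3, -1.1]
finger_gap: 0.601
gripper_force: 0.0
```

```bash
python3 - <<'E'
from h import *
p,a=st()
plan(p,a,[.5047,-.113,.225],.045,5,-.2)
E
```

```text
t12.62 tcp [ 0.5357 -0.2701  0.2292] ang 0.3534 tilt [ 0.0026 -0.0019] F [ 0.9 -0.3 -1.1] T [-0.06 -0.04  0.02] gap 0.601 gf 0.0 q [-0.65  0.49  1.5   0.    1.14  0.56]
[[0.0051, -0.0316, 0.0008, 0.0, 0.0, 0.0617, -0.2], [0.0031, -0.0319, 0.0008, 0.0, 0.0, 0.0617, -0.2], [0.0011, -0.032, 0.0008, 0.0, 0.0, 0.0617, -0.2], [-0.0008, -0.032, 0.0008, 0.0, 0.0, 0.0617, -0.2], [-0.0028, -0.0319, 0.0008, 0.0, 0.0, 0.0617, -0.2]]
```

Request:
apply_moves:
  plan:
    - [0.005,-0.032,0,0,0,0.062,-0.2]
    - [0.003,-0.032,0,0,0,0.062,-0.2]
    - [0.001,-0.032,0,0,0,0.062,-0.2]
    - [-0.001,-0.032,0,0,0,0.062,-0.2]
    - [-0.003,-0.032,0,0,0,0.062,-0.2]
    - [0,0,0,0,0,0,-0.2]

```text
t: 13.38
tcp_pos: [0.5023, -0.1099, 0.2269]
tool_rot: [1.0, 0.023, -0.001, -0.0]
force: [-0.4, -0.8, -0.3]
finger_gap: 0.6
gripper_force: 0.0
```

```bash
python3 - <<'E'
from h import *
p,a=st()
plan(p,a,[.5055,-.1125,.122],.045,4,-.2)
t=snapshot("top")[:,:,::-1];s=snapshot("scene")[:,:,::-1]
g=lambda im,c:cv2.resize(im[c[1]-25:c[1]+25,c[0]-25:c[0]+25],(400,400),interpolation=cv2.INTER_CUBIC)
cv2.imwrite("pics/c6.png",np.hstack([g(s,(224,167)),g(s,(270,165))]))
print(proj("scene",[[.505,-.113,.141],p]))
E
```

```text
t13.38 tcp [ 0.5023 -0.1099  0.2269] ang 0.0465 tilt [-0.0011  0.0007] F [-0.4 -0.8 -0.3] T [ 0.01 -0.01 -0.04] gap 0.600 gf 0.0 q [-0.43  0.39  1.71  0.    1.05  1.09]
[[0.0008, 0.0007, 0.0262, 0.0, 0.0, 0.0004, -0.2], [0.0008, 0.0007, 0.0262, 0.0, 0.0, 0.0004, -0.2], [0.0008, 0.0007, 0.0262, 0.0, 0.0, 0.0004, -0.2], [0.0008, 0.0007, 0.0262, 0.0, 0.0, 0.0004, -0.2]]
[[269.18160433 169.61122777]
 [268.47111456 151.73356438]]
```

View pics/c6.png

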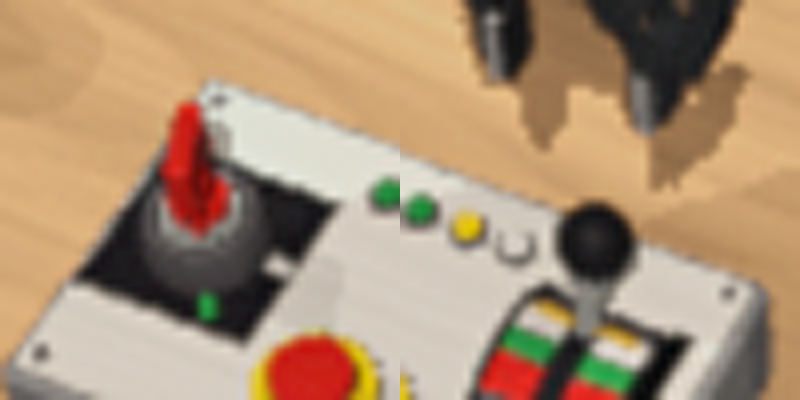

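The left crop shows the key standing in the socket with its bow edge-on, in line with the green mark at (207,305). On the right, the ball at (597,240) is exactly where predicted and the fingers straddle it. I'll descend onto the ball.

Request:
apply_moves:
  plan:
    - [0.001,0.001,0.026,0,0,0,-0.2]
    - [0.001,0.001,0.026,0,0,0,-0.2]
    - [0.001,0.001,0.026,0,0,0,-0.2]
    - [0,0,0.026,0,0,0,-0.2]
    - [0,0,0,0,0,0,-0.2]

```text
t: 14.1
tcp_pos: [0.5055, -0.1155, 0.1213]
tool_rot: [1.0, 0.021, -0.002, -0.001]
force: [-0.0, 0.5, -0.6]
finger_gap: 0.602
gripper_force: 0.0
```

Request:
apply_moves:
  plan:
    - [0,0,0,0,0,0,0.2]
    - [0,0,0,0,0,0,0.5]
    - [0,0,0,0,0,0,1]
    - [0,0,0,0,0,0,1]
    - [0,0,0,0,0,0,1]
  force: 50

```text
t: 14.72
tcp_pos: [0.5068, -0.1135, 0.1241]
tool_rot: [1.0, 0.021, 0.001, -0.001]
force: [1.2, 4.4, -1.3]
finger_gap: 0.342
gripper_force: 49.3
```

```bash
python3 - <<'E'
from h import *
st()
E
```

```text
t14.72 tcp [ 0.5068 -0.1135  0.1241] ang 0.0421 tilt [0.0018 0.0021] F [ 1.2  4.4 -1.3] T [ 0.86 -0.18 -0.14] gap 0.342 gf 49.3 q [-0.44  0.55  1.8   0.    0.8   1.09]
```

Request:
apply_moves:
  plan:
    - [0.004,0,-0.001,0,0,0,1]
    - [0.006,0,-0.001,0,0,0,1]
    - [0.006,0,-0.001,0,0,0,1]
    - [0.005,0,-0.0005,0,0,0,1]
    - [0.004,0,0,0,0,0,1]
    - [0.003,0,0,0,0,0,1]
    - [0,0,0,0,0,0,1]
    - [0,0,0,0,0,0,1]

```text
t: 15.72
tcp_pos: [0.5312, -0.1121, 0.1263]
tool_rot: [1.0, 0.024, -0.004, -0.001]
force: [-5.9, 4.1, -0.6]
finger_gap: 0.338
gripper_force: 51.1
```

```bash
python3 - <<'E'
from h import *
p,a=st()
s=snapshot("scene")[:,:,::-1];t=snapshot("top")[:,:,::-1]
g=lambda im,c:cv2.resize(im[c[1]-25:c[1]+25,c[0]-25:c[0]+25],(400,400),interpolation=cv2.INTER_CUBIC)
cv2.imwrite("pics/c7.png",np.hstack([g(s,(224,167)),g(s,(268,178))]))
E
```

```text
t15.72 tcp [ 0.5312 -0.1121  0.1263] ang 0.0487 tilt [-0.0072  0.0018] F [-5.9  4.1 -0.6] T [0.68 0.75 0.84] gap 0.338 gf 51.1 q [-0.41  0.57  1.73 -0.    0.85  1.11]
```

View pics/c7.png

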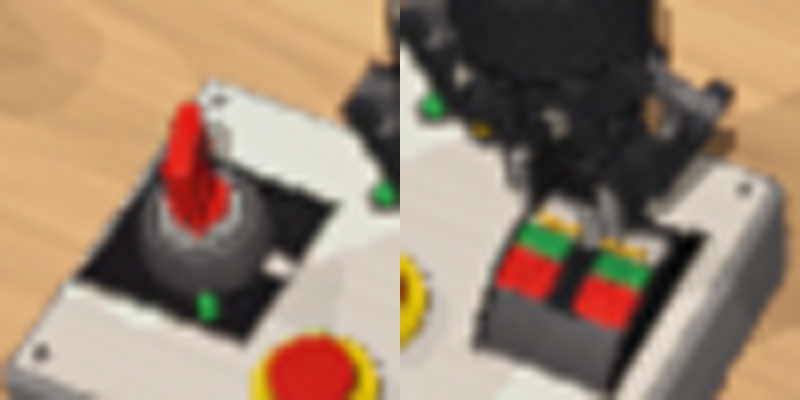

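The left crop shows the key unchanged. On the right, the yellow pointer at (560,225) and (625,248) is at the white/green edge; from the TCP travel and the 5.9 N force I put the lever at about 0.27 rad. I'll push a little further.

Request:
apply_moves:
  plan:
    - [0.003,0,0,0,0,0,1]
    - [0.003,0,0,0,0,0,1]
    - [0.003,0,0,0,0,0,1]
    - [0,0,0,0,0,0,1]
    - [0,0,0,0,0,0,1]
    - [0,0,0,0,0,0,1]

```text
t: 16.58
tcp_pos: [0.5436, -0.1135, 0.1268]
tool_rot: [1.0, 0.022, 0.0, 0.0]
force: [-0.3, 0.0, -0.4]
finger_gap: 0.003
gripper_force: 0.0
```

```bash
python3 - <<'E'
from h import *
p,a=st()
s=snapshot("scene")[:,:,::-1];t=snapshot("top")[:,:,::-1]
g=lambda im,c,h:cv2.resize(im[c[1]-h:c[1]+h,c[0]-h:c[0]+h],(400,400),interpolation=cv2.INTER_CUBIC)
cv2.imwrite("pics/c8.png",np.hstack([g(t,(375,180),40),g(s,(268,178),20)]))
E
```

```text
t16.57 tcp [ 0.5436 -0.1135  0.1268] ang 0.0437 tilt [ 0.0009 -0.0005] F [-0.3  0.  -0.4] T [-0.01  0.04 -0.  ] gap 0.003 gf 0.0 q [-0.41  0.58  1.7  -0.    0.86  1.12]
```

View pics/c8.png

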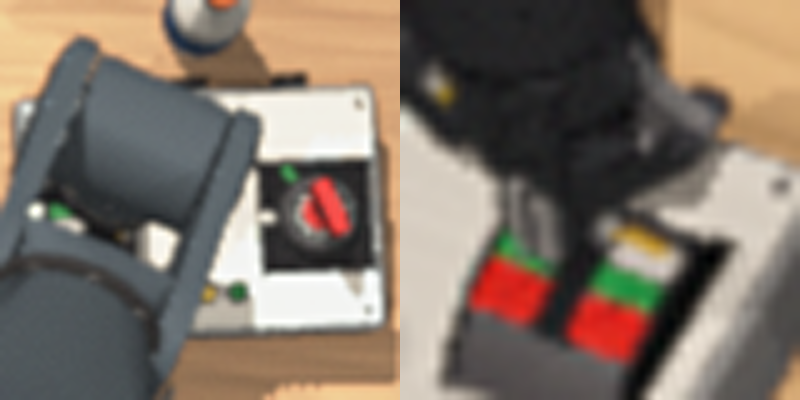

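The ball slipped out from between the pads and the lever sprang back to zero, so it never got past green. The top view shows the key bow at (325,208) still lined up with the green mark. I'll regrasp fore and aft, across console x, so that a pad pushes the ball directly.

Request:
apply_moves:
  plan:
    - [0,0,-0.03,0,0,0,1]
    - [0,0,-0.04,0,0,0,1]
    - [0,0,-0.03,0,0,0,-0.2]
    - [0,0,0,0,0,-0.17,-0.2]
    - [0,0,0,0,0,-0.18,-0.2]
    - [0,0,0,0,0,-0.18,-0.2]
    - [0,0,0,0,0,-0.18,-0.2]
    - [0,0,0,0,0,-0.18,-0.2]

```text
t: 17.68
tcp_pos: [0.5431, -0.1131, 0.2265]
tool_rot: [0.892, 0.453, -0.0, -0.0]
force: [0.1, 0.5, -0.2]
finger_gap: 0.604
gripper_force: 0.0
```

Request:
apply_moves:
  plan:
    - [0,0,0,0,0,-0.17,-0.2]
    - [0,0,0,0,0,-0.17,-0.2]
    - [0,0,0,0,0,-0.17,-0.2]
    - [0,0,0,0,0,-0.17,-0.2]
    - [0,-0.018,0,0,0,0,-0.2]
    - [0,-0.018,0,0,0,0,-0.2]
    - [0,0,0,0,0,0,-0.2]

```text
t: 18.55
tcp_pos: [0.5062, -0.1144, 0.2264]
tool_rot: [0.692, 0.722, -0.0, -0.001]
force: [1.1, -0.4, -0.0]
finger_gap: 0.602
gripper_force: 0.0
```

```bash
python3 - <<'E'
from h import *
p,a=st()
plan(p,a,[.506,-.113,.123],1.615,4,-.2)
s=snapshot("scene").astype(int)
c=s[155:185,255:285];m=((c.max(2)<45)).astype(np.uint8)
n,l,stt,ce=cv2.connectedComponentsWithStats(m)
for i in range(1,n):
    if stt[i,4]>15: print(stt[i],ce[i]+[255,155])
E
```

```text
t18.55 tcp [ 0.5062 -0.1144  0.2264] ang 1.6131 tilt [-0.0011  0.0005] F [ 1.1 -0.4 -0. ] T [ 0.02 -0.05  0.  ] gap 0.602 gf 0.0 q [-0.44  0.39  1.7   0.    1.05 -0.48]
[[0.0004, -0.0, 0.0259, 0.0, 0.0, -0.0005, -0.2], [0.0004, -0.0, 0.0259, 0.0, 0.0, -0.0005, -0.2], [0.0004, -0.0, 0.0259, 0.0, 0.0, -0.0005, -0.2], [0.0004, -0.0, 0.0259, 0.0, 0.0, -0.0005, -0.2]]
[10 11  9  9 57] [269.         169.89473684]
```

Request:
apply_moves:
  plan:
    - [0.001,0,0.027,0,0,0,-0.2]
    - [0,0,0.027,0,0,0,-0.2]
    - [0,0,0.027,0,0,0,-0.2]
    - [0,0,0.025,0,0,0,-0.2]
    - [0,0,0,0,0,0,-0.2]
    - [0,0,0,0,0,0,0.1]
    - [0,0,0,0,0,0,0.2]
  force: 40

```text
t: 19.48
tcp_pos: [0.5072, -0.114, 0.1214]
tool_rot: [0.691, 0.722, -0.0, 0.0]
force: [-1.8, -1.6, -0.2]
finger_gap: 0.4
gripper_force: 1.1
```

Request:
apply_moves:
  plan:
    - [0,0,0,0,0,0,0.3]
    - [0,0,0,0,0,0,0.6]
    - [0,0,0,0,0,0,1]
    - [0,0,0,0,0,0,1]
  force: 40

```text
t: 19.98
tcp_pos: [0.5069, -0.1138, 0.1216]
tool_rot: [0.692, 0.722, -0.0, 0.0]
force: [-4.3, -1.0, 5.2]
finger_gap: 0.348
gripper_force: 39.0
```

```bash
python3 - <<'E'
from h import *
st()
E
```

```text
t19.98 tcp [ 0.5069 -0.1138  0.1216] ang 1.6140 tilt [-0.     -0.0006] F [-4.3 -1.   5.2] T [-0.15  0.61 -0.02] gap 0.348 gf 39.0 q [-0.44  0.55  1.8  -0.    0.79 -0.48]
```

Request:
apply_moves:
  plan:
    - [0,0.005,-0.001,0,0,0,1]
    - [0,0.006,-0.001,0,0,0,1]
    - [0,0.006,-0.001,0,0,0,1]
    - [0,0.005,-0.0005,0,0,0,1]
    - [0,0.003,0,0,0,0,1]
    - [0,0,0,0,0,0,1]
    - [0,0,0,0,0,0,1]

```text
t: 20.85
tcp_pos: [0.5253, -0.1117, 0.1248]
tool_rot: [0.691, 0.723, -0.005, -0.006]
force: [-14.6, -2.7, 14.9]
finger_gap: 0.346
gripper_force: 41.3
```

```bash
python3 - <<'E'
from h import *
st()
E
```

```text
t20.85 tcp [ 0.5253 -0.1117  0.1248] ang 1.6169 tilt [-0.015   0.0017] F [-14.6  -2.7  14.9] T [-0.49  3.07  0.15] gap 0.346 gf 41.3 q [-0.42  0.57  1.74 -0.01  0.85 -0.46]
```

Request:
apply_moves:
  plan:
    - [0,0,0,0.05,0,0,1]
    - [0,0,0,0.05,0,0,1]
    - [0,0,0,0.05,0,0,1]
    - [0,0,0,0.05,0,0,1]
    - [0,0,0,0.05,0,0,1]
    - [0,0,0,0,0,0,1]
    - [0,0,0,0,0,0,1]

```text
t: 21.72
tcp_pos: [0.5341, -0.1118, 0.125]
tool_rot: [0.687, 0.716, -0.088, -0.084]
force: [1.7, 5.2, 5.0]
finger_gap: 0.353
gripper_force: 41.9
```

```bash
cat >> h.py <<'E'
def lever():
    s=sense();R=Ro.from_quat(s["tool_rot"]).as_matrix();b=s["tcp_pos"]-.0195*R[:,2];d=b-place([.5355,-.1896,.0448],[0,.078,.055])[0]
    x=d@[np.cos(.0448),np.sin(.0448),0];print("ball",b.round(4),"x %.4f z %.4f"%(x,d[2]),"angle %.3f"%(.3+np.arcsin(x/.09)))
E
python3 - <<'E'
from h import *
st();lever()
s=snapshot("scene");c=s[165:200,245:290].astype(int)
cv2.imwrite("pics/raw9.png",s[:,:,::-1])
y=(c[...,0]>150)&(c[...,1]>110)&(c[...,2]<90);print("yellow",[(v[1]+245,v[0]+165) for v in np.argwhere(y).tolist()])
g=(c[...,1]>c[...,0]+40)&(c[...,1]>c[...,2]+20);print("green",[(v[1]+245,v[0]+165) for v in np.argwhere(g).tolist()])
E
```

```text
t21.73 tcp [ 0.5341 -0.1118  0.125 ] ang 1.6119 tilt [-0.2414 -0.0094] F [1.7 5.2 5. ] T [ 0.59 -0.8  -0.47] gap 0.353 gf 41.9 q [-0.36  0.66  1.55 -0.1   1.16 -0.35]
ball [ 0.5388 -0.1116  0.1439] x 0.0068 z 0.0889 angle 0.376
yellow [(267, 185), (268, 185), (268, 186), (269, 186), (270, 186), (271, 186), (245, 187), (245, 188), (245, 189), (245, 190), (246, 190), (245, 191), (245, 192), (288, 192), (245, 193), (284, 199)]
green [(273, 186), (269, 187), (272, 187), (273, 187), (272, 188), (273, 188)]
```

```bash
python3 - <<'E'
from h import *
P=[.5355,-.1896,.0448]
for r in(.045,.050):
  for th in(0,.24,.36,.48):
    f=th-.3;print(r,th,proj("scene",place(P,[[r*np.sin(f),.078+dy,.055+r*np.cos(f)] for dy in(-.02,0.02)])).round(1).tolist())
s=cv2.imread("pics/raw9.png");print(s[180:196,262:280,::-1][:, ::1].tolist().__len__())
for y in range(181,194): print(y,' '.join('%02x%02x%02x'%tuple(s[y,x,::-1]) for x in range(258,278)))
E
```

```text
0.045 0 [[262.5, 178.9], [273.8, 183.2]]
0.045 0.24 [[260.9, 181.0], [272.2, 185.4]]
0.045 0.36 [[260.1, 182.3], [271.4, 186.6]]
0.045 0.48 [[259.3, 183.6], [270.7, 188.0]]
0.05 0 [[262.6, 177.6], [274.0, 182.0]]
0.05 0.24 [[260.8, 180.0], [272.2, 184.4]]
0.05 0.36 [[259.9, 181.4], [271.3, 185.8]]
0.05 0.48 [[259.0, 182.9], [270.4, 187.4]]
16
181 2d2d2e 282829 212222 1d1c1e 1f1f20 201f20 20201f 1d1c1b 211f1f 1c1a1a 171517 383432 7a736c 827b75 69625e 4c4746 413d3b 4f4a46 5f5953 7b726b
182 2e2b2e 242324 232022 1d1b1f 2a2929 413e3c 3e3c3b 2e2d2d 3d3b37 252422 282625 79726b c5bbb1 c8beb4 b1a99f 8a827b 6e6762 5e5854 3e3b39 2c2928
183 2c2a2c 1d1d1f 1e1e1f 1f1e22 2e2c2b 5e5a56 504e4a 45413e 524f4c 3c3429 44463c a9a39a cdc3ba cec4ba c0b7ad bab1a6 b9b0a5 a39b91 56504c 1e1c1b
184 1d1f1d 1c1b1e 1d1d1d 17181a 272526 5e5a57 65605d 585452 696158 836731 717137 7c8671 aca8a0 bfb9af c0b9af c0b6ad c1b6ac 9f958d 504a46 151212
185 19191c 1b1f1f 181319 1d1b1b 1e1f21 44423f 635e5b 524e4a 7d6a4a c49b22 bca11c 8c852d 84904c 819560 98a68d b1aca1 b1a79e 6b645e 252220 101110
186 1c1d1e 2a2225 3f1a19 38191b 1d1
[... 416 characters left out ...]
52d26 8e2521 3f2424 1d1f21 2c2022 821e1b d52822 da221c d11f18 cc211a cb281d bc3627 7d4a31 33291f 0f100c 0c0d0c 1d1d1a 746e64
190 6d5756 8b504f 84413f 492c2d 222023 1e2122 4a2121 ba241f d9261c da281f d8261d d3221c d1211b cb231e 822421 2f1416 080a08 0d0e0e 454139 aba296
191 5b5858 5e5756 5c5656 474646 343334 282a2b 592423 cc281f d9281f d3271d d2261b d7251c d3251d b4231d 5f1b18 17100e 0a0a0b 262521 827a70 c7bdb1
192 5b5756 5a5556 5c5857 5d5857 565152 4c4b4b 403737 7d3735 b33430 c93029 cf2922 d1251d ce261e 821e1d 2b1113 0f1112 101110 5b564d c4baad cfc6b9
193 585352 595453 585253 5c5555 5c5655 5b5856 595654 5b5857 6a5757 874c4b b03d39 b23531 b02e29 5f201e 1b1414 0b0d0c 37342f 938a7e c9c0b2 cdc3b7
```

Request:
apply_moves:
  plan:
    - [0,-0.001,0,0,0,0,1]
    - [0,-0.001,0,0,0,0,1]
    - [0,0,0,0,0,0,1]
    - [0,0,0,0,0,0,1]
    - [0,0,0,0,0,0,1]
    - [0,0,0,0,0,0,1]

```text
t: 22.52
tcp_pos: [0.5331, -0.1119, 0.1251]
tool_rot: [0.687, 0.716, -0.087, -0.084]
force: [3.7, 4.8, 3.3]
finger_gap: 0.349
gripper_force: 41.7
```

```bash
python3 - <<'E'
from h import *
st();lever()
s=snapshot("scene").astype(float);c=s[178:196,258:280]
w=np.clip(np.minimum(c[...,0],c[...,1])-c[...,2]-60,0,None);yy,xx=np.mgrid[178:196,258:280];print((w*xx).sum()/w.sum(),(w*yy).sum()/w.sum())
b=cv2.imread("pics/raw9.png")[:,:,::-1].astype(float)[178:196,258:280];w=np.clip(np.minimum(b[...,0],b[...,1])-b[...,2]-60,0,None);print((w*xx).sum()/w.sum(),(w*yy).sum()/w.sum())
E
```

```text
t22.52 tcp [ 0.5331 -0.1119  0.1251] ang 1.6117 tilt [-0.2391 -0.0091] F [3.7 4.8 3.3] T [ 0.73 -1.41 -0.44] gap 0.349 gf 41.7 q [-0.36  0.66  1.56 -0.1   1.15 -0.35]
ball [ 0.5378 -0.1117  0.144 ] x 0.0058 z 0.0890 angle 0.364
269.203007518797 185.55388471177946
269.1170212765957 185.73617021276596
```

```bash
python3 -c "
from station import *
print(sign_off())"
```

```text
the job is handed in; nothing more can be done
None
```

I handed the job in with the red key fully home and turned to ON, and the gripper holding the speed lever in the green at about 0.37 rad; the first grip slipped and the lever sprang back to zero, so I regripped it, and it never reached red.

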